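# Bolt down the lid of the glazed display case

### The arm

A 6-joint arm with a two-finger parallel gripper is mounted at the origin on a cart in front of the work surface, level with it; the furniture and walls round the work are solid. World frame = base frame: x ahead of the robot, y to its left, z up, the work surface at z = 0. Lengths are in m, angles in degrees, forces in N, time in s.
With the tool pointing down it reaches from about 0.375 to 0.9 m from the base axis. Payload 3.1 kg.
Tool frame: the origin (TCP) lies at the very end of the fingers, on their centre line; the grasp point (between the pads) lies 19 mm behind it; z points along the fingers, x is the direction in which the jaws open and shut, and the axes are right-handed (so a half turn about z gives the same grasp; the last joint's range is limited). The gripper opens to 87 mm and grips with 3 to 60 N. Pads are 19 mm wide; open, the fingers measure 117 mm over their backs; the gripper's body (75 mm by 190 mm) begins 51 mm behind the grasp point.
Start: joints at [-73.596, 30.224, 82.088, -0, 67.689, -10.227], TCP at [0.28, -0.559, 0.223] pointing down, gripper open.
Joint ranges: [-176.69, 176.69], [-43.24, 126.21], [12.49, 139.97], [-82, 262], [0, 151.66], [-163.58, 163.58]. Speed limits (degrees/s): [159.86, 159.86, 180, 180, 180, 180].

### API

Orientations are given as a 3x3 rotation matrix whose columns are the frame's x, y, z axes.
In Python, from rig import read_state, capture, bot gives the robot as it stands.
- The arm moves only by the shell command python3 -m crank 'ROWS' [OPENING]. ROWS is JSON, a list of rows, each a list of 2 entries, a list of its own where there are three numbers: the shift along the tool's x, y, z in cm, then the turn, a rotation vector about the tool's x, y, z in rad. In form: [[[dx, dy, dz], [wx, wy, wz]], ...]. A call has 1 to 12 rows; each row shifts and turns the commanded pose from where the row before left it, along the tool's axes as they then stand; what a row does not reach is not made up. A row lasts 1/10 s, in which the tool goes at most 50 mm and 8.59 degrees, less where a joint would pass 70% of its speed; a pose out of reach is approached as far as the arm can. A call with a gripper value outside its range is refused whole. OPENING is the closure, from -1 (fully open) to 1 (shut), set as the call begins (- or left out, the last holds). The fingers move at their own pace and stop on an object; the grip force is fixed at half the most. Time passes only in rows, so rows that do not move let the fingers close. It gives the time, the measured TCP pose, the force and the opening at its end, in the units of the state.
- read_state(): the state, without advancing time (a new reading comes with each control period).
- capture(name): name is "scene" or "top" or "wrist"; returns a dict with "pixels" (384x512x3 uint8, red, green, blue), "camera_matrix" (3x3 intrinsics, pixels), "R" (3x3) and "t" (3): a world point X has camera coordinates R X + t. Camera axes: x right, y down, z forward; pixel columns grow to the right and rows downward; lengths in m; the calibration is good to about 2 mm. The wrist camera is an equidistant fisheye: a pixel r from the principal point sees the ray r / f radians off the axis. A picture is of the moment at which its call begins. There is no depth.
- bot.hand_in(): hands the job in, once; it reports no verdict.
The state is a dict: "time_s": time; "joint_positions": joint angles; "qvel": joint speeds; "tau": joint torques, N m; "position": TCP position; "tcp_rot": TCP orientation; "force": force on the tool from outside, world axes, zero at the start; "moment": the same for the moment, N m; "opening": opening from 0.0 (shut) to 1.0 (fully open).
Only numpy, scipy, OpenCV 4.12 (cv2) and the standard library are available. Lean on these libraries where they do the work, as an engineer would, in place of code of your own. Each camera call takes 0.05 s, during which the arm holds its last target.

### The job

Lock the display case for the night: ease its springy glazed lid down, feeling for the height at which the barrel bolt slips into the eye of its keeper, run the bolt all the way across, then swing its handle down into the notch of the barrel so that the bolt cannot slide back. Nudge gently: do not ram the bolt against the keeper or crush the lid onto its frame, and leave the stock on the table where it lies.

Things in the scene. Friction and masses are not known exactly. Their poses are not given: they have to be found in the camera images.
- case: pine display case standing fast on the table, 220 mm deep (x), 320 mm wide (y), 80 mm high. Origin: centre of its underside; x points to its back (hinge side), y to its left end, z up. Its glazed lid lies between the two 24 mm thick end cheeks and laps over the front rail; shut, the lid's upper face is level with the cheeks at z = 80 mm. The hinge line runs along y at case x = +87 mm, z = 80 mm
- lid (a joint): angle of the lid, rad: 0 = shut on the front rail, grows as its front edge rises. Two springy rubber buffers under its sides hold it up at about 0.08 to 0.1 (14 to 18 mm at the bolt); pressing it down at the bolt takes about 0.7 N a mm, about 11 N in all until the wood of the lid meets the wood of the rail, which is hard
- bolt (a joint): travel of the bolt (12 mm rod, blunt nose), m: 0 = drawn back, 0.031 = at its stop, fully across; it shoots to case -y and drags with about 2 N. With the lid not within about 1.5 mm of the right height the nose meets the face of the eye at about 0.0095; ease the lid down bit by bit, nudging the bolt, until it slips in. The stem runs in a slot along the top of the barrel
- handle (a joint): angle of the handle about the bolt's axis, rad: 0 = upright (square to the lid), grows as it swings to the front of the case (case -x), 1.57 to 1.6 = lying level, in the notch. The stem can leave the slot only where the notch is, within about 2 mm of the bolt's full travel. Stiff enough to stay where it is left; about 1.5 N at the knob turns it
- knob (a point): centre of the steel ball knob, 18 mm across, on the end of the bolt's handle (stem 8 mm thick). The knob's centre stands 40 mm from the bolt's axis; swung down it hangs level in front of the case's front face, 20 mm clear of it to the centre and 95 to 107 mm above the table
- barrel_axis (a point): point on the axis of the bolt, fixed to the barrel on the lid, where the stem stands when the bolt is drawn back: 177 mm in front of the hinge line, 14 mm above the lid's upper face, 62 mm to the right (case -y) of the lid's middle. The axis runs along the case's y. The barrel is a steel tube 20 mm thick, 64 mm long, on a plate 82 x 32 mm
- lid_edge (a point): middle of the lid's front edge, at its upper face; the front edge is 20 mm in front of the bolt's axis
- keeper: keeper on the right-hand cheek: plate 42 x 18 x 2 mm (origin: its underside, 78 mm towards case -y from barrel_axis) carrying a steel eye on a threaded shank, 10 mm long (y), 15 mm square hole. The eye's height was set by hand and is not measured: its hole is level with the bolt with the lid somewhere from 0.5 to 11 mm above shut at the bolt. It does not give. At most 20 N on eye and plate
- front_rail: the front rail of the case under the lid's front edge, 18 mm thick, 66 mm high; origin that of the case. Must not be loaded with more than 20 N when the lid is pressed onto it
- coasters_plum: stack of crochet coasters, 115 x 115 x 28 mm, to the left of the case; a bystander
- case_aqua: crochet glasses sleeve, 203 x 80 x 22 mm, to the right of the case; a bystander
- case_jade: crochet glasses sleeve, 202 x 79 x 24 mm, at the back right; a bystander

How it is judged (in metres and radians):
On the way, in this order (a step that is already met when the one before it is completed fails the run):
1. the bolt is run across through the eye of the keeper, the lid held down (value of joint bolt above 0.027 m and value of joint lid below 0.076 rad), for 0.1 s.
2. the handle is swung down into the notch (value of joint bolt above 0.0265 m and value of joint handle above 1.3 rad), for 0.2 s.
At the end, for the whole second after the job is handed in: The bolt is across, through the keeper's eye (travel over 26.5 mm), its handle lies down in the notch (more than 1.3 rad, about 75 degrees, from upright) and the bolt holds the lid down (lid angle under 0.076 rad, below where the buffers lift it) (all of step 2 and value of joint lid below 0.076 rad); the robot touches nothing.
It fails at once if the bolt or anything else is rammed against the keeper with more than 20 N (contact force between keeper and anything else above 20 N).
It fails at once if the lid is crushed onto the front rail with more than 20 N (contact force between front_rail and anything else above 20 N).
It fails at once if stock on the table is pushed more than 20 mm (distance of any of coasters_plum, case_aqua, case_jade from where it was at the start of the episode above 0.02 m).
It also fails if it takes over 58 s, if anything falls off the work surface, if the arm or the gripper's body presses on something with over 40 N, if the wrist force passes 120 N, or if a joint passes its speed limit or range.

## Working session

There is one attempt and no reset: what is moved stays moved. The work goes in short steps, Python scripts to look and compute and a shell command to move; the robot and the scene stay as the last step left them, time stands still between calls to the robot, and variables do not carry over. Pictures are saved under pics/ and viewed, and the job is handed in when it is done.

```bash
ls -la; mkdir -p pics; python3 - <<'E'
from rig import read_state,capture
import cv2
s=read_state();print(s)
for n in("scene","top","wrist"):
    c=capture(n);cv2.imwrite(f"pics/{n}0.png",c["pixels"][:,:,::-1]);print(n,c["camera_matrix"],c["R"],c["t"])
E
```

```text
total 12
drwxr-xr-x  3 agent agent 4096 Dec  7 01:14 .
drwxr-xr-x 23 root  root  4096 Dec  7 01:14 ..
drwxr-xr-x  2 agent agent 4096 Dec  7 01:14 pics
{'time_s': 0.0, 'joint_positions': array([-7.35972780e+01,  3.02763033e+01,  8.21566977e+01,  1.67496917e-03,
        6.76894516e+01, -1.02262147e+01]), 'qvel': array([ 0.04291557, -0.11487024,  0.02592965,  0.02362102,  0.11640469,
       -0.00348339]), 'tau': array([-3.85382819e-06, -4.40042210e+01, -1.76594746e+01,  6.32400624e-02,
        5.81498339e-02, -1.75157998e-04]), 'position': array([ 0.27996549, -0.55796752,  0.22159846]), 'tcp_rot': array([[ 4.48200063e-01, -8.93933091e-01, -5.77572836e-04],
       [-8.93930814e-01, -4.48200251e-01,  2.05785381e-03],
       [-2.09845191e-03, -4.06020053e-04, -9.99997716e-01]]), 'force': array([ 0.21498719, -0.03325231, -0.87344885]), 'moment': array([ 0.08781182, -0.03127486,  0.03163522]), 'opening': 1.0000465188874808}
scene [[482.63893541   0.         258.65551856]
 [  0.         482.63893541 199.61111397]
 [  0.           0.           1.        ]] [[ 0.62973576 -0.77660608  0.01777281]
 [-0.33944252 -0.29568302 -0.89294475]
 [ 0.69872143  0.5562864  -0.4498153 ]] [-0.38297155  0.24753934  1.35260838]
top [[486.5273312    0.         252.81228878]
 [  0.         486.5273312  198.922176  ]
 [  0.           0.           1.        ]] [[-0.20189333 -0.9793835   0.00685888]
 [-0.95139059  0.19445011 -0.23884118]
 [ 0.2325834  -0.05474592 -0.97103442]] [0.03769884 0.56864008 1.55048163]
wrist [[297.31863964   0.         251.33063165]
 [  0.         297.31863964 191.29815457]
 [  0.           0.           1.        ]] [[ 0.44775098 -0.89415758 -0.00113007]
 [-0.8623535  -0.43215842  0.2637907 ]
 [-0.23635882 -0.11713803 -0.96457928]] [-0.62314657 -0.03090357  0.39089648]
```

View pics/scene0.png

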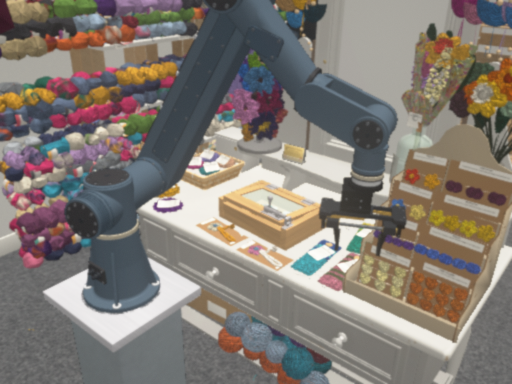

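View pics/top0.png

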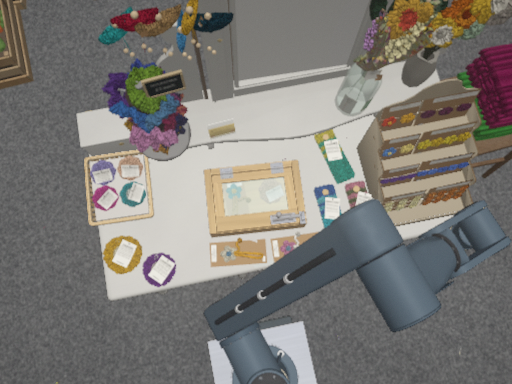

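View pics/wrist0.png

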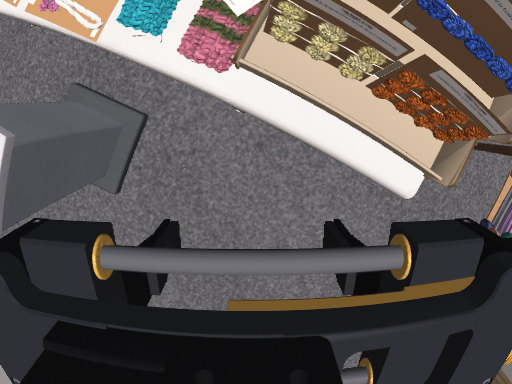

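Scene and top views show the case mid-table (top px about 205-305, 160-235), with the bolt near its front right corner (about 285,217). I'll zoom in for measurement.

```bash
python3 - <<'E'
import cv2
a=cv2.imread("pics/top0.png")[150:250,195:325];cv2.imwrite("pics/top0z.png",cv2.resize(a,None,fx=6,fy=6,interpolation=cv2.INTER_CUBIC))
a=cv2.imread("pics/scene0.png")[170:255,210:340];cv2.imwrite("pics/scene0z.png",cv2.resize(a,None,fx=6,fy=6,interpolation=cv2.INTER_CUBIC))
E
```

```text
(no output)
```

View pics/top0z.png

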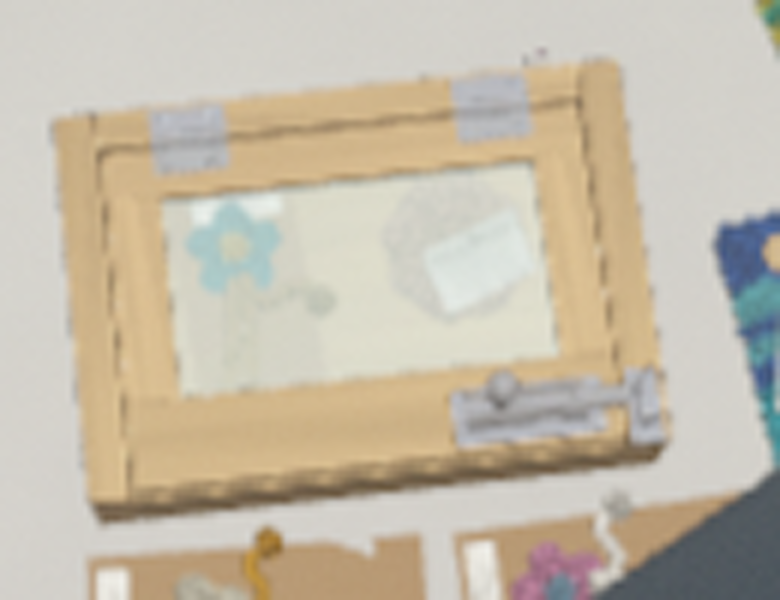

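View pics/scene0z.png

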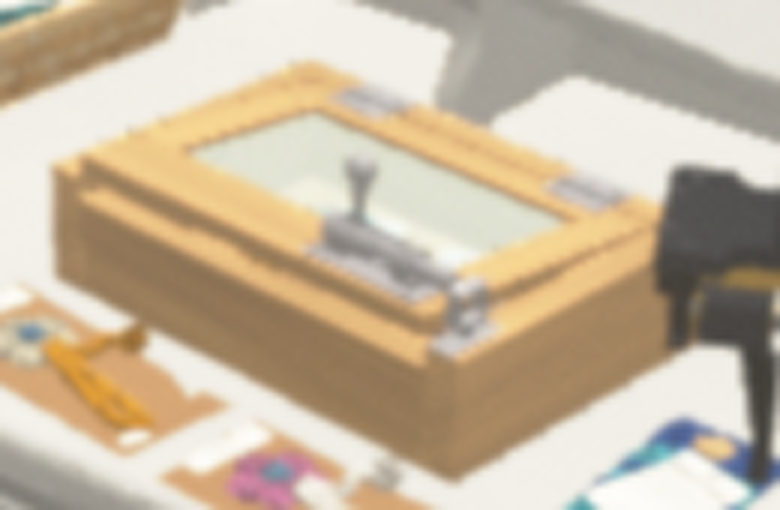

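```bash
cat > h.py <<'E'
import numpy as np
from rig import read_state,capture
def proj(c,X):
    p=(c["R"]@np.asarray(X).T).T+c["t"]; K=c["camera_matrix"]; return np.c_[K[0,0]*p[:,0]/p[:,2]+K[0,2],K[1,1]*p[:,1]/p[:,2]+K[1,2]]
E
cat > fit.py <<'E'
from h import *
from scipy.optimize import least_squares
T=capture("top");S=capture("scene")
def W(p,L):
    c,s=np.cos(p[2]),np.sin(p[2]);R=np.array([[c,-s,0],[s,c,0],[0,0,1]]);return (R@np.array(L,float).T).T+[p[0],p[1],0]
top=[((57,118),(.11,.16,.08)),((618,62),(.11,-.16,.08)),((662,443),(-.11,-.16,.08)),((95,500),(-.11,.16,.08))]
sc=[((58,165),(-.11,.16,.08)),((455,362),(-.11,-.16,.08)),((455,480),(-.11,-.16,0)),((58,275),(-.11,.16,0)),((310,62),(.11,.16,.08))]
pt=np.array([a for a,_ in top])/6+[195-.4,150-.4];Lt=[b for _,b in top]
ps=np.array([a for a,_ in sc])/6+[210-.4,170-.4];Ls=[b for _,b in sc]
def f(p):return np.r_[(proj(T,W(p,Lt))-pt).ravel(),(proj(S,W(p,Ls))-ps).ravel()]
r=least_squares(f,[.5,0,0]);print(r.x,np.round(r.fun,1))
# fix handles: lid knob
kt=np.array((502,388))/6+[194.6,149.6];ks=np.array((361,165))/6+[209.6,169.6]
g=lambda X:np.r_[proj(T,[X])[0]-kt,proj(S,[X])[0]-ks]
k=least_squares(g,[.5,0,.1]);print("knob",k.x,k.fun)
import sys
p=r.x;a=.09
for a in(.07,.08,.09,.1):
    h=lambda d,n:(.087-d*np.cos(a)-n*np.sin(a)*1, -.062, .08+d*np.sin(a)+n*np.cos(a))
    # normal of lid tilted: front rises -> normal leans to +x
    h=lambda d,n:(.087-d*np.cos(a)+n*np.sin(a), -.062, .08+d*np.sin(a)+n*np.cos(a))
    print(a,"axis",W(p,[h(.177,.014)]),"knob",W(p,[h(.177,.054)]))
E
python3 fit.py
```

```text
[ 0.57374254 -0.08608873 -0.09690975] [-0.2 -1.1  0.9 -1.2  2.2 -1.  -0.9 -0.3 -1.7 -0.8  0.  -0.3 -1.   1.7
 -1.2  0.9 -0.  -1.2]
knob [ 0.48199638 -0.14230051  0.1496943 ] [ 0.31706797 -0.46179497 -0.55970454  0.11382884]
0.07 axis [[ 0.47957187 -0.13922628  0.1063456 ]] knob [[ 0.48235645 -0.13949698  0.14624764]]
0.08 axis [[ 0.47984282 -0.13925262  0.10810012]] knob [[ 0.48302441 -0.13956192  0.14797219]]
0.09 axis [[ 0.48013122 -0.13928066  0.10985184]] knob [[ 0.4837095  -0.13962852  0.14968995]]
0.1 axis [[ 0.48043704 -0.13931039  0.11160057]] knob [[ 0.48441164 -0.13969678  0.15140074]]
```

```bash
python3 -m crank '[[[-1.2,-1.5,0],[0,0,0]],[[-2.4,-3.1,0],[0,0,0]],[[-2.4,-3.1,0],[0,0,0]],[[-2.4,-3.1,0],[0,0,0]],[[-2.4,-3.1,0],[0,0,0]],[[-2.4,-3.1,0],[0,0,0]],[[-2.4,-3.1,0],[0,0,0]],[[-2.4,-3.1,0],[0,0,0]],[[-2.4,-3.1,0],[0,0,0]],[[-1.2,-1.5,0],[0,0,0]]]'; python3 -m crank '[[[0,0,0],[0,0,0.14]],[[0,0,0],[0,0,0.14]],[[0,0,0],[0,0,0.14]],[[0,0,0],[0,0,0.14]],[[0,0,0],[0,0,0]]]'; python3 - <<'E'
from h import *
import cv2
s=read_state();print(s['tcp_rot'],s['force'])
for n in("scene","top","wrist"):
    c=capture(n);cv2.imwrite(f"pics/{n}1.png",c["pixels"][:,:,::-1])
a=cv2.imread("pics/top1.png")[150:250,195:325];cv2.imwrite("pics/top1z.png",cv2.resize(a,None,fx=6,fy=6,interpolation=cv2.INTER_CUBIC))
E
```

```text
time_s: 1.25
position: [0.4324, -0.2379, 0.2226]
tcp_rot: [[0.45, -0.893, -0.0], [-0.893, -0.45, 0.001], [-0.001, -0.0, -1.0]]
force: [0.1, -0.4, 0.1]
opening: 1.003
time_s: 1.75
position: [0.4319, -0.2409, 0.2226]
tcp_rot: [[-0.095, -0.996, 0.0], [-0.996, 0.095, -0.0], [0.0, -0.0, -1.0]]
force: [0.5, -0.6, 0.4]
opening: 1.001
[[-9.47405363e-02 -9.95501999e-01  2.34981078e-05]
 [-9.95501999e-01  9.47405353e-02 -4.08791798e-05]
 [ 3.84690819e-05 -2.72653287e-05 -9.99999999e-01]] [ 0.52344757 -0.6464312   0.42240215]
```

View pics/wrist1.png

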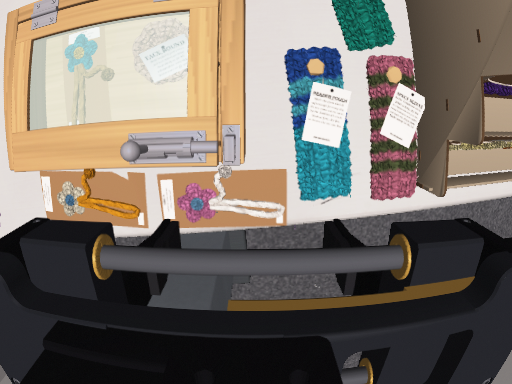

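View pics/top1.png

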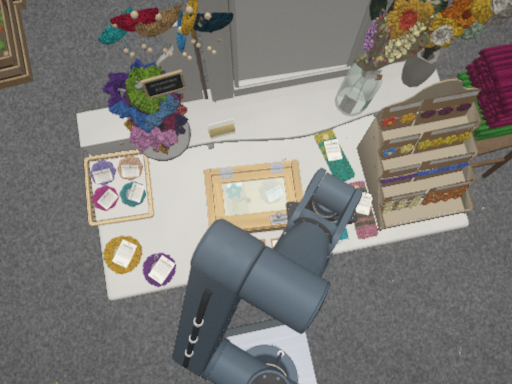

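View pics/scene1.png

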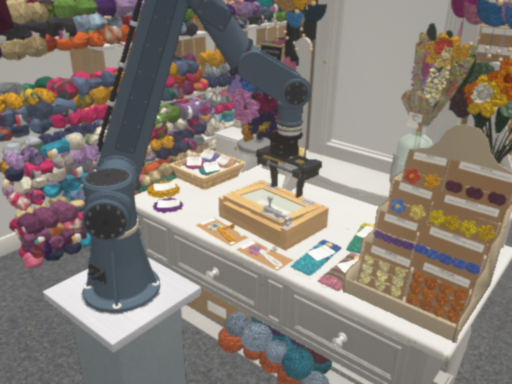

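Wrist view: the knob is at about (131,150), the bolt rod ends at the keeper (px 222-242, 125-165), and the case's front right corner is at about (245,163).

```bash
cat >> h.py <<'E'
def wray(c,u,v):
    K=c["camera_matrix"];x,y=u-K[0,2],v-K[1,2];r=np.hypot(x,y);th=r/K[0,0]
    d=np.array([x/r*np.sin(th),y/r*np.sin(th),np.cos(th)]);R=c["R"];return -R.T@c["t"],R.T@d
def onz(c,u,v,z):
    o,d=wray(c,u,v);return o+d*(z-o[2])/d[2]
E
python3 - <<'E'
from h import *
import cv2
c=capture("wrist")
for n,u,v,z in(("knob",131,150,.149),("FR",245,163,.08),("FL",8,170,.08),("keeper plate FR",241,165,.082),("keeper BR",239,125,.082)):print(n,onz(c,u,v,z))
a=c["pixels"][100:180,100:260,::-1];cv2.imwrite("pics/w1z.png",cv2.resize(a,None,fx=5,fy=5,interpolation=cv2.INTER_CUBIC))
E
```

```text
knob [ 0.48493962 -0.14277831  0.149     ]
FR [ 0.45170348 -0.23507152  0.08      ]
FL [0.48134025 0.08765733 0.08      ]
keeper plate FR [ 0.45034331 -0.23081586  0.082     ]
keeper BR [ 0.49174522 -0.23288775  0.082     ]
```

View pics/w1z.png

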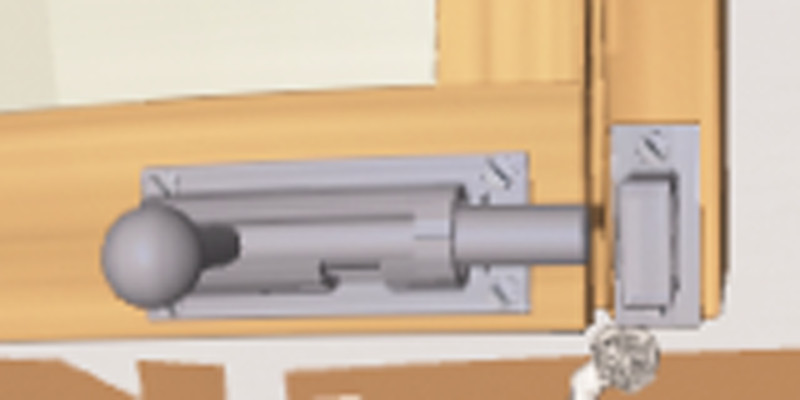

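```bash
python3 -m crank '[[[-2,-0.8,0],[0,0,0]],[[-3.2,-1.3,0],[0,0,0]],[[-3.2,-1.3,0],[0,0,0]],[[-1.94,-0.85,0],[0,0,0]],[[0,0,1],[0,0,0]],[[0,0,1],[0,0,0]]]';python3 - <<'E'
from h import *
import cv2
s=read_state();print(s['position'],s['force'])
c=capture("wrist");a=c["pixels"][:,:,::-1];cv2.imwrite("pics/w2.png",a)
c=capture("scene");a=c["pixels"][130:250,200:350,::-1];cv2.imwrite("pics/s2.png",cv2.resize(a,None,fx=5,fy=5,interpolation=cv2.INTER_CUBIC))
E
```

```text
time_s: 2.55
position: [0.484, -0.1421, 0.202]
tcp_rot: [[-0.093, -0.996, 0.0], [-0.996, 0.093, -0.001], [0.001, -0.0, -1.0]]
force: [-0.5, -0.3, 0.2]
opening: 1.002
[ 0.48402653 -0.14209585  0.20204396] [-0.53012333 -0.25292565  0.22955901]
```

View pics/w2.png

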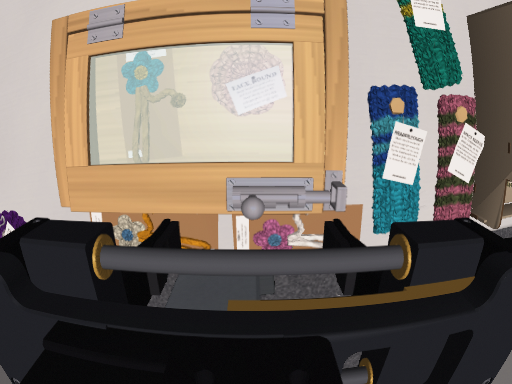

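View pics/s2.png

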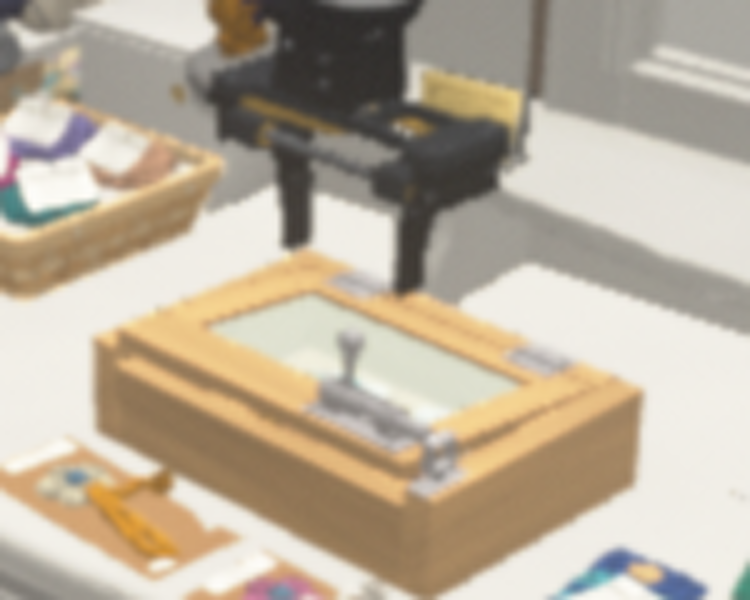

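Wrist view: the knob is at (252,207), centred between the fingers. I'll check this against the z=0.149 plane and refit the case from the wrist view.

```bash
python3 - <<'E'
from h import *
c=capture("wrist")
for n,u,v,z in(("knob",252.5,207,.149),("BL",53,20,.08),("FR",349,208,.08),("keeperplate c",336.5,191,.082),("eye top",340,194,.105)):print(n,onz(c,u,v,z))
for z in(.145,.155):print(onz(c,252.5,207,z))
E
```

```text
knob [ 0.48338777 -0.14201382  0.149     ]
BL [0.69538262 0.06098235 0.08      ]
FR [ 0.4489787 -0.2400632  0.08     ]
keeperplate c [ 0.46937116 -0.22596479  0.082     ]
eye top [ 0.47314486 -0.22300008  0.105     ]
[ 0.48204932 -0.14189516  0.145     ]
[ 0.48539544 -0.14219182  0.155     ]
```

```bash
python3 -m crank '[[[0,0,1.5],[0,0,0]],[[0,0,2],[0,0,0]],[[0,0,2],[0,0,0]],[[0,0,1.2],[0,0,0]],[[0,0,0.5],[0,0,0]],[[0,0,0],[0,0,0]]]'; python3 -m crank '[[[0,0,0],[0,0,0]],[[0,0,0],[0,0,0]],[[0,0,0],[0,0,0]],[[0,0,0],[0,0,0]],[[0,0,0],[0,0,0]],[[0,0,0],[0,0,0]],[[0,0,0],[0,0,0]],[[0,0,0],[0,0,0]]]' 1;python3 - <<'E'
from h import *
import cv2
s=read_state();print(s['position'],s['force'],s['opening'])
c=capture("wrist");a=c["pixels"][:,:,::-1];cv2.imwrite("pics/w3.png",a)
c=capture("scene");a=c["pixels"][130:250,200:350,::-1];cv2.imwrite("pics/s3.png",cv2.resize(a,None,fx=5,fy=5,interpolation=cv2.INTER_CUBIC))
E
```

```text
time_s: 3.3
position: [0.4837, -0.1424, 0.1301]
tcp_rot: [[-0.096, -0.995, -0.001], [-0.995, 0.096, 0.001], [-0.0, 0.001, -1.0]]
force: [-0.4, 0.5, 0.3]
opening: 1.002
time_s: 4.1
position: [0.484, -0.1421, 0.1305]
tcp_rot: [[-0.095, -0.995, -0.0], [-0.995, 0.095, 0.0], [0.0, 0.0, -1.0]]
force: [1.0, 0.5, 0.6]
opening: 0.353
[ 0.48397567 -0.1420551   0.13054013] [1.02031273 0.5133488  0.62178818] 0.35271108448395005
```

View pics/w3.png

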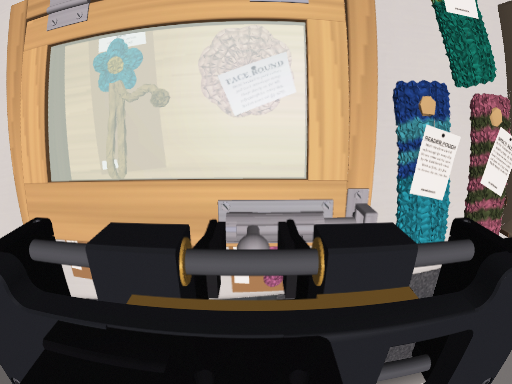

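View pics/s3.png

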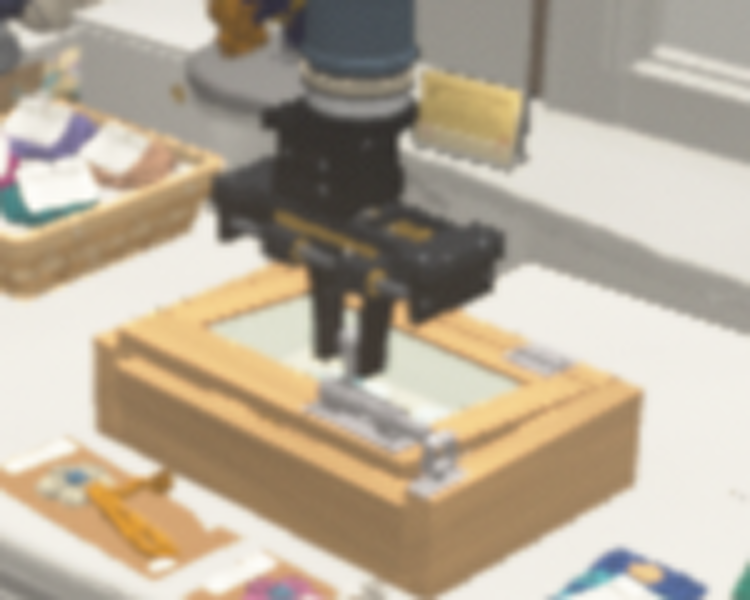

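The fingers straddle the knob and are still closing (opening 0.35).

```bash
python3 -m crank '[[[0,0,0],[0,0,0]],[[0,0,0],[0,0,0]],[[0,0,0],[0,0,0]],[[0,0,0],[0,0,0]],[[0,0,0],[0,0,0]]]'
```

```text
time_s: 4.7
position: [0.484, -0.1422, 0.1306]
tcp_rot: [[-0.095, -0.995, 0.0], [-0.995, 0.095, -0.0], [0.0, -0.0, -1.0]]
force: [-0.4, -1.4, 0.2]
opening: 0.183
```

```bash
python3 -m crank '[[[0.2,0,0],[0,0,0]],[[0.2,0,0],[0,0,0]],[[0.2,0,0],[0,0,0]],[[0,0,0],[0,0,0]]]';python3 -m crank '[[[0.1,0,0],[0,0,0]],[[0,0,0],[0,0,0]]]';python3 -m crank '[[[0.1,0,0],[0,0,0]],[[0,0,0],[0,0,0]]]'
```

```text
time_s: 5.1
position: [0.4834, -0.1481, 0.1305]
tcp_rot: [[-0.095, -0.995, -0.0], [-0.995, 0.095, 0.0], [-0.0, 0.0, -1.0]]
force: [0.4, 0.7, -0.7]
opening: 0.182
time_s: 5.3
position: [0.4833, -0.149, 0.1305]
tcp_rot: [[-0.095, -0.995, -0.0], [-0.995, 0.095, 0.0], [-0.0, 0.0, -1.0]]
force: [0.5, 1.4, -0.4]
opening: 0.185
time_s: 5.5
position: [0.4831, -0.1492, 0.1305]
tcp_rot: [[-0.096, -0.995, -0.0], [-0.995, 0.096, 0.002], [-0.002, 0.0, -1.0]]
force: [1.7, 5.6, 0.3]
opening: 0.181
```

Nose contact felt: 5.6 N minus about 2 N drag, where travel should be about 0.0095. I'll back off, ease down along the lid's arc, and nudge.

```bash
python3 -m crank '[[[-0.1,0,0],[0,0,0]],[[-0.1,0.03,0.1],[0,0,0]],[[0,0.04,0.1],[0,0,0]],[[0,0.04,0.1],[0,0,0]],[[0,0,0],[0,0,0]]]';python3 -m crank '[[[0.1,0,0],[0,0,0]],[[0,0,0],[0,0,0]]]';python3 -m crank '[[[0.1,0,0],[0,0,0]],[[0,0,0],[0,0,0]]]'
```

```text
time_s: 6.0
position: [0.4824, -0.1486, 0.1277]
tcp_rot: [[-0.095, -0.995, 0.0], [-0.995, 0.095, -0.001], [0.001, -0.0, -1.0]]
force: [-1.3, -1.4, 2.6]
opening: 0.181
time_s: 6.2
position: [0.4824, -0.1488, 0.1276]
tcp_rot: [[-0.096, -0.995, 0.0], [-0.995, 0.096, 0.001], [-0.001, -0.0, -1.0]]
force: [-0.2, -0.3, 1.9]
opening: 0.181
time_s: 6.4
position: [0.4823, -0.149, 0.1276]
tcp_rot: [[-0.096, -0.995, 0.0], [-0.995, 0.096, 0.002], [-0.002, -0.0, -1.0]]
force: [1.4, 4.8, 3.0]
opening: 0.181
```

```bash
for i in 1; do python3 -m crank '[[[-0.05,0,0],[0,0,0]],[[0,0.04,0.1],[0,0,0]],[[0.05,0,0],[0,0,0]],[[0,0,0],[0,0,0]]]'; python3 -m crank '[[[-0.05,0,0],[0,0,0]],[[0,0.035,0.1],[0,0,0]],[[0.05,0,0],[0,0,0]],[[0,0,0],[0,0,0]]]';python3 -m crank '[[[-0.05,0,0],[0,0,0]],[[0,0.035,0.1],[0,0,0]],[[0.05,0,0],[0,0,0]],[[0,0,0],[0,0,0]]]'; done | grep -v tcp_rot
```

```text
time_s: 6.8
position: [0.4819, -0.1492, 0.1266]
force: [0.8, 5.4, 4.3]
opening: 0.184
time_s: 7.2
position: [0.4815, -0.1493, 0.1256]
force: [1.9, 6.0, 4.0]
opening: 0.185
time_s: 7.6
position: [0.481, -0.1503, 0.1245]
force: [0.4, 2.0, 3.1]
opening: 0.185
```

Force dropped from 6.0 to 2.0 N and the bolt advanced 1 mm, so the nose is probably entering the eye. I'll lower 1 mm more towards the hole's middle and advance gently.

```bash
(python3 -m crank '[[[0,0.035,0.1],[0,0,0]],[[0.1,0,0],[0,0,0]],[[0,0,0],[0,0,0]]]'; python3 -m crank '[[[0.1,0,0],[0,0,0]],[[0,0,0],[0,0,0]]]';python3 -m crank '[[[0.1,0,0],[0,0,0]],[[0,0,0],[0,0,0]]]') | grep -v tcp_rot
```

```text
time_s: 7.9
position: [0.4807, -0.1513, 0.1237]
force: [1.3, 2.2, 4.9]
opening: 0.183
time_s: 8.1
position: [0.4806, -0.1521, 0.1237]
force: [0.2, 1.3, 5.8]
opening: 0.185
time_s: 8.3
position: [0.4805, -0.153, 0.1236]
force: [0.1, 1.5, 4.8]
opening: 0.177
```

```bash
(python3 -m crank '[[[0.2,0,0],[0,0,0]],[[0.2,0,0],[0,0,0]],[[0,0,0],[0,0,0]]]'; python3 -m crank '[[[0.2,0,0],[0,0,0]],[[0.2,0,0],[0,0,0]],[[0.2,0,0],[0,0,0]],[[0,0,0],[0,0,0]]]';python3 -m crank '[[[0.2,0,0],[0,0,0]],[[0.2,0,0],[0,0,0]],[[0,0,0],[0,0,0]]]') | grep -v tcp_rot
```

```text
time_s: 8.6
position: [0.4801, -0.1572, 0.1236]
force: [2.0, 1.1, 4.9]
opening: 0.184
time_s: 9.0
position: [0.4795, -0.1632, 0.1236]
force: [0.7, 1.1, 5.0]
opening: 0.181
time_s: 9.3
position: [0.4792, -0.1671, 0.1236]
force: [1.2, 1.6, 4.5]
opening: 0.18
```

```bash
(python3 -m crank '[[[0.15,0,0],[0,0,0]],[[0,0,0],[0,0,0]]]'; python3 -m crank '[[[0.1,0,0],[0,0,0]],[[0,0,0],[0,0,0]]]';python3 -m crank '[[[0.1,0,0],[0,0,0]],[[0,0,0],[0,0,0]]]';python3 -m crank '[[[0.05,0,0],[0,0,0]],[[0,0,0],[0,0,0]]]') | grep -v tcp_rot
```

```text
time_s: 9.5
position: [0.479, -0.1685, 0.1236]
force: [1.5, 0.9, 4.5]
opening: 0.185
time_s: 9.7
position: [0.479, -0.1693, 0.1236]
force: [1.9, 1.7, 4.8]
opening: 0.188
time_s: 9.9
position: [0.4788, -0.1702, 0.1236]
force: [2.7, 1.9, 4.6]
opening: 0.181
time_s: 10.1
position: [0.4786, -0.1702, 0.1235]
force: [3.0, 4.3, 4.8]
opening: 0.181
```

Bolt at its stop (travel about 30.6 mm). Now swing the handle along its arc in stages, still gripping the knob.

```bash
(python3 -m crank '[[[0,0.4,0.01],[0,0,0]],[[0,0.4,0.03],[0,0,0]],[[0,0,0],[0,0,0]]]'; python3 -m crank '[[[0,0.39,0.08],[0,0,0]],[[0,0.38,0.12],[0,0,0]],[[0,0,0],[0,0,0]]]') | grep -v tcp_rot
```

```text
time_s: 10.4
position: [0.4703, -0.1695, 0.123]
force: [2.3, 4.5, 5.0]
opening: 0.178
time_s: 10.7
position: [0.4623, -0.1687, 0.1208]
force: [1.2, 3.6, 1.7]
opening: 0.181
```

```bash
(python3 -m crank '[[[0,0.36,0.17],[0,0,0]],[[0,0.36,0.18],[0,0,0]],[[0,0.32,0.23],[0,0,0]],[[0,0.32,0.25],[0,0,0]],[[0,0,0],[0,0,0]]]'; python3 -m crank '[[[0,0.27,0.29],[0,0,0]],[[0,0.26,0.31],[0,0,0]],[[0,0,0],[0,0,0]]]';python3 -m crank '[[[0,0.2,0.34],[0,0,0]],[[0,0.2,0.35],[0,0,0]],[[0,0,0],[0,0,0]]]';python3 - <<'E'
from h import *
import cv2
c=capture("scene");a=c["pixels"][130:250,200:350,::-1];cv2.imwrite("pics/s4.png",cv2.resize(a,None,fx=5,fy=5,interpolation=cv2.INTER_CUBIC))
c=capture("wrist");cv2.imwrite("pics/w4.png",c["pixels"][:,:,::-1])
E
) | grep -v tcp_rot
```

```text
time_s: 11.2
position: [0.4484, -0.1674, 0.1122]
force: [1.2, 3.5, 1.2]
opening: 0.177
time_s: 11.5
position: [0.4431, -0.1669, 0.1065]
force: [-0.5, 3.1, 5.2]
opening: 0.176
time_s: 11.8
position: [0.4389, -0.1666, 0.0996]
force: [-1.8, 3.9, 5.8]
opening: 0.167
```

View pics/s4.png

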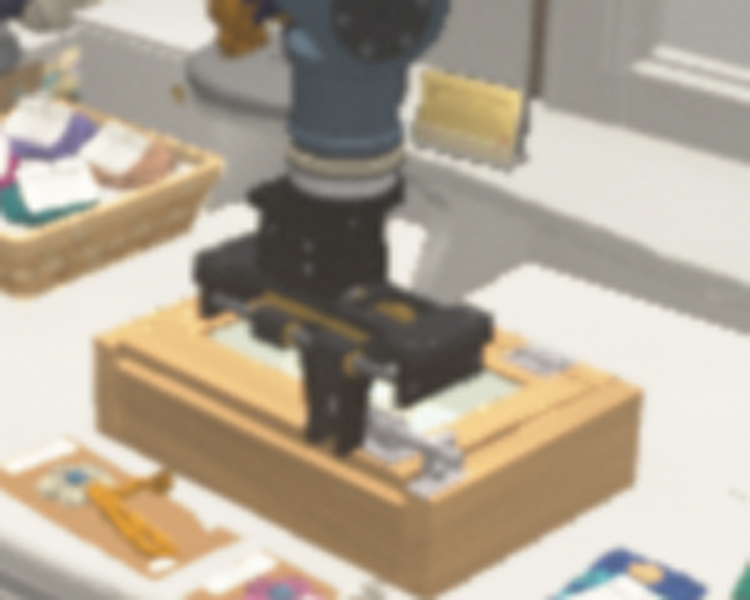

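View pics/w4.png

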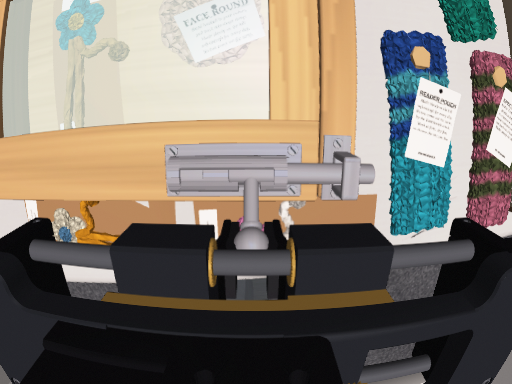

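Wrist view: the rod passes right through the eye (nose at about px 372,175) and the stem points forward to the knob (251,240). Finishing the swing.

```bash
(python3 -m crank '[[[0,0.14,0.37],[0,0,0]],[[0,0.12,0.38],[0,0,0]],[[0,0,0],[0,0,0]]]'; python3 -m crank '[[[0,0.06,0.36],[0,0,0]],[[0,0.02,0.3],[0,0,0]],[[0,0,0],[0,0,0]]]'; python3 -m crank '[[[0,0,0.1],[0,0,0]],[[0,0,0],[0,0,0]]]'; python3 - <<'E'
from h import *
import cv2
c=capture("wrist");cv2.imwrite("pics/w5.png",c["pixels"][:,:,::-1])
E
) | grep -v tcp_rot
```

```text
time_s: 12.2
position: [0.4344, -0.1659, 0.0919]
force: [-7.0, 1.4, 6.3]
opening: 0.156
time_s: 12.5
position: [0.4311, -0.1652, 0.0851]
force: [-12.6, -0.8, 8.0]
opening: 0.152
time_s: 12.7
position: [0.4308, -0.1651, 0.0842]
force: [-12.2, -1.1, 7.5]
opening: 0.157
```

View pics/w5.png

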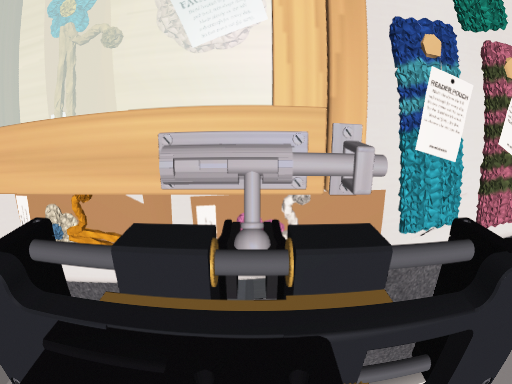

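```bash
(python3 -m crank '[[[0,-0.3,0],[0,0,0]],[[0,-0.2,0],[0,0,0]],[[0,0,0],[0,0,0]]]';  python3 -m crank '[[[0,0,0],[0,0,0]],[[0,0,0],[0,0,0]],[[0,0,0],[0,0,0]],[[0,0,0],[0,0,0]],[[0,0,0],[0,0,0]]]' -0.2; python3 - <<'E'
from h import *
import cv2
c=capture("wrist");cv2.imwrite("pics/w6.png",c["pixels"][:,:,::-1])
c=capture("scene");a=c["pixels"][130:250,200:350,::-1];cv2.imwrite("pics/s6.png",cv2.resize(a,None,fx=5,fy=5,interpolation=cv2.INTER_CUBIC))
E
) | grep -v tcp_rot
```

```text
time_s: 13.05
position: [0.4308, -0.1633, 0.0836]
force: [-21.3, -0.5, 10.8]
opening: 0.156
time_s: 13.55
position: [0.4427, -0.1679, 0.0849]
force: [-0.4, 1.2, -0.2]
opening: 0.526
```

View pics/w6.png

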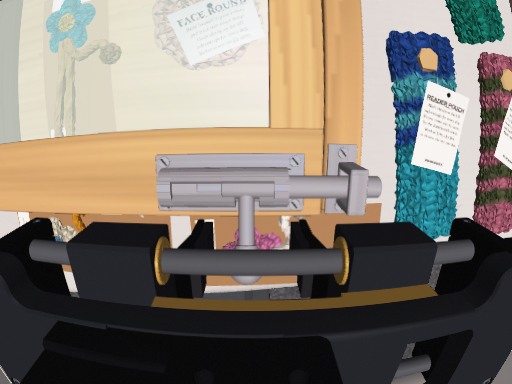

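View pics/s6.png

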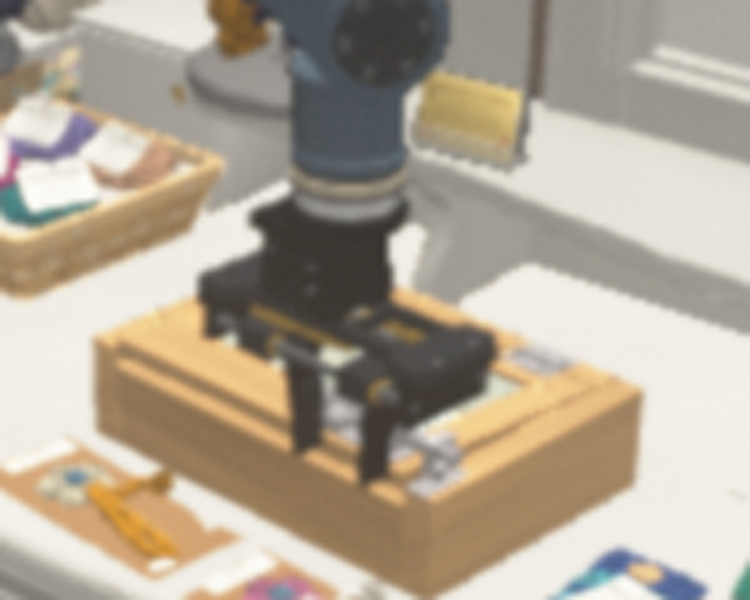

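```bash
python3 - <<'E'
from h import *
c=capture("wrist")
for z in(.095,.1,.104,.108,.115):print(z,onz(c,247.5,266,z), "stem root",onz(c,247,195,z))
print(read_state()['position'])
print("nose",onz(c,381,187,.104),"plate",onz(c,344,145,.082),onz(c,340,213,.082))
import cv2
a=c["pixels"][130:300,140:400,::-1];cv2.imwrite("pics/w7z.png",cv2.resize(a,None,fx=3,fy=3,interpolation=cv2.INTER_CUBIC))
E
```

```text
0.095 [ 0.42793562 -0.16278203  0.095     ] stem root [ 0.47099404 -0.16683258  0.095     ]
0.1 [ 0.43076336 -0.16312541  0.1       ] stem root [ 0.47241218 -0.16704336  0.1       ]
0.104 [ 0.43302556 -0.16340011  0.104     ] stem root [ 0.4735467  -0.16721198  0.104     ]
0.108 [ 0.43528775 -0.16367481  0.108     ] stem root [ 0.47468121 -0.1673806   0.108     ]
0.115 [ 0.43924658 -0.16415553  0.115     ] stem root [ 0.47666661 -0.16767568  0.115     ]
[ 0.44222535 -0.16738233  0.08487358]
nose [ 0.47102699 -0.23863476  0.104     ] plate [ 0.49174089 -0.22485069  0.082     ] [ 0.45048479 -0.22146604  0.082     ]
```

View pics/w7z.png

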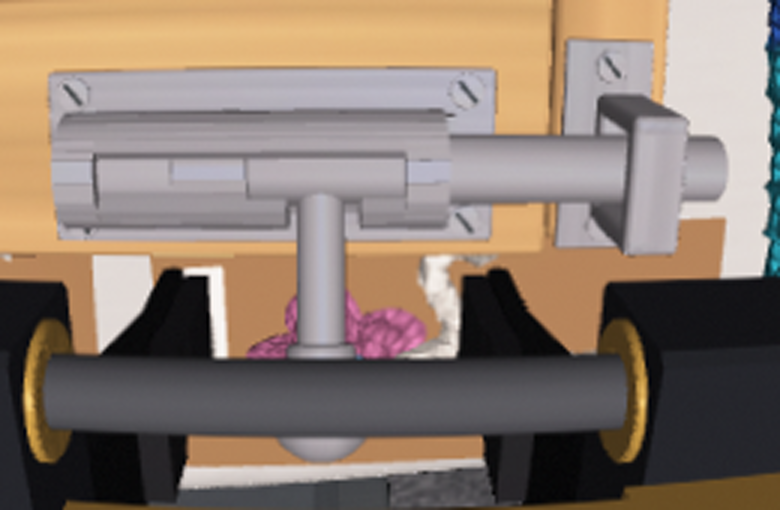

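The stem sits in the notch and the handle looks level. The ray at the axis height of 0.104 puts the knob 40 mm in front of the axis, as it should. To be sure it is seated, I'll rise clear, shut the fingers and press the knob lightly from above.

```bash
(python3 -m crank '[[[0,0,-0.5],[0,0,0]],[[0,0,-2],[0,0,0]],[[0,0,-2],[0,0,0]],[[0,0,-2],[0,0,0]],[[0,0,0],[0,0,0]]]'; python3 -m crank '[[[0,0,0],[0,0,0]],[[0,0,0],[0,0,0]],[[0,0,0],[0,0,0]],[[0,0,0],[0,0,0]],[[0,0,0],[0,0,0]],[[0,0,0],[0,0,0]],[[0,0,0],[0,0,0]],[[0,0,0],[0,0,0]],[[0,0,0],[0,0,0]],[[0,0,0],[0,0,0]]]' 1; python3 - <<'E'
from h import *
import cv2
s=read_state();print(s['position'],s['tcp_rot'])
c=capture("wrist");cv2.imwrite("pics/w8.png",c["pixels"][:,:,::-1])
c=capture("scene");a=c["pixels"][130:250,200:350,::-1];cv2.imwrite("pics/s8.png",cv2.resize(a,None,fx=5,fy=5,interpolation=cv2.INTER_CUBIC))
E
) | grep -v tcp_rot
```

```text
time_s: 14.2
position: [0.4435, -0.1682, 0.1523]
force: [-0.3, 0.0, 0.4]
opening: 0.599
time_s: 15.2
position: [0.4419, -0.1672, 0.1499]
force: [0.1, -0.1, 0.2]
opening: 0.002
[ 0.44189243 -0.16720015  0.14988994] [[-9.50535825e-02 -9.95472152e-01  1.07120767e-04]
 [-9.95472156e-01  9.50535767e-02 -5.88054607e-05]
 [ 4.83569864e-05 -1.12225411e-04 -9.99999993e-01]]
```

View pics/w8.png

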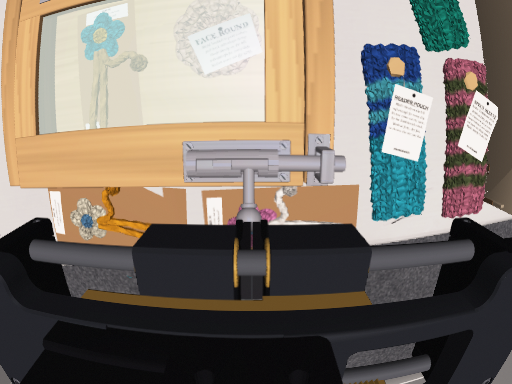

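View pics/s8.png

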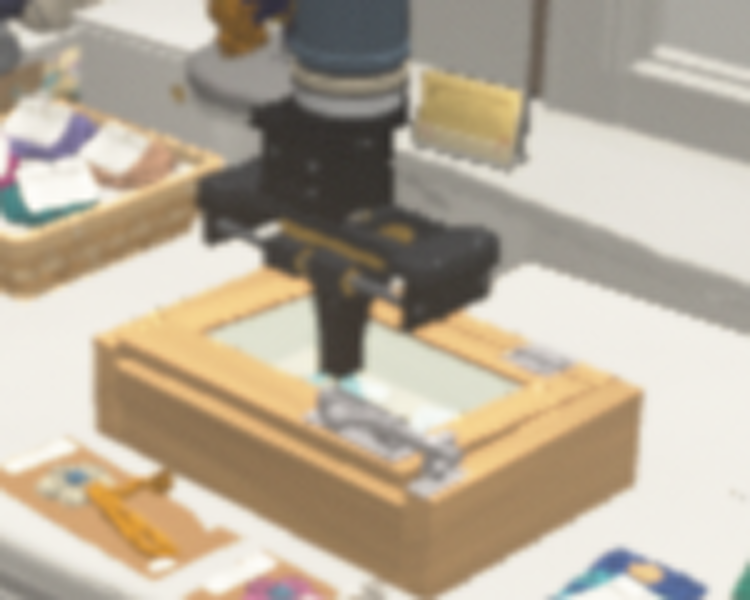

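```bash
python3 - <<'E'
from h import *
import cv2
S=capture("scene");c=capture("wrist")
for X in([.433,-.164,.104],[.435,-.164,.115],[.43,-.164,.095]):print((proj(S,[X])[0]-[200,130])*5)
for z in(.09,.095,.1,.105,.11,.12):print(z,onz(c,248.5,210,z))
o1,d1=wray(c,248.5,210);print(o1,d1)
a=S["pixels"][195:245,240:310,::-1];cv2.imwrite("pics/s9.png",cv2.resize(a,None,fx=10,fy=10,interpolation=cv2.INTER_CUBIC))
a=c["pixels"][130:240,160:360,::-1];cv2.imwrite("pics/w9.png",cv2.resize(a,None,fx=4,fy=4,interpolation=cv2.INTER_CUBIC))
E
```

```text
[323.36541313 437.42680118]
[325.75572573 420.89374361]
[320.07150185 451.6962166 ]
0.09 [ 0.43822222 -0.16349017  0.09      ]
0.095 [ 0.43992198 -0.16370528  0.095     ]
0.1 [ 0.44162173 -0.16392039  0.1       ]
0.105 [ 0.44332149 -0.1641355   0.105     ]
0.11 [ 0.44502124 -0.1643506   0.11      ]
0.12 [ 0.44842075 -0.16478082  0.12      ]
[ 0.51392725 -0.17307078  0.31269411] [-0.32159426  0.04069834 -0.94600252]
```

View pics/s9.png

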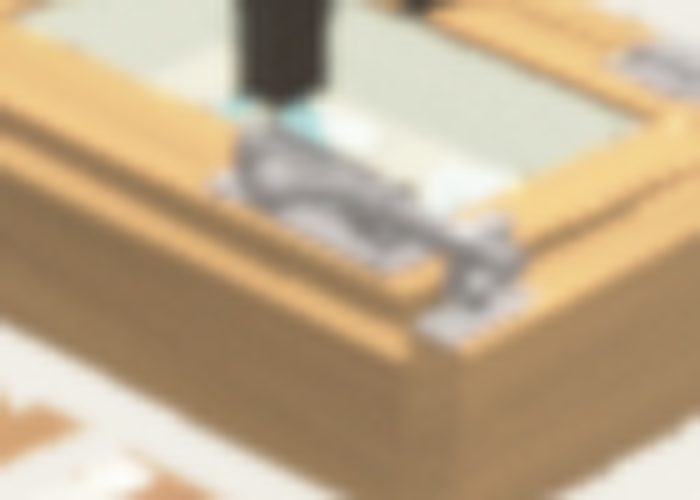

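View pics/w9.png

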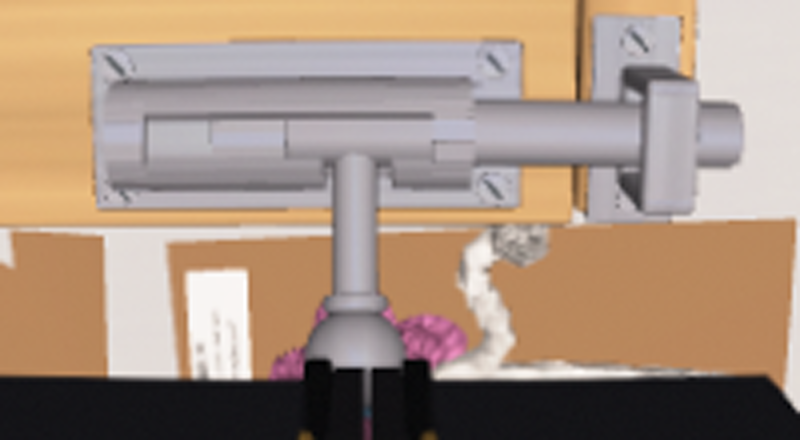

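```bash
python3 - <<'E'
from h import *
from scipy.optimize import least_squares
S=capture("scene");c=capture("wrist")
o,d=wray(c,248.3,219)
ps=np.array([240+272/10-.45,195+165/10-.45])
def f(X):
    e=np.cross(X-o,d)*1200
    return np.r_[e,(proj(S,[X])[0]-ps)]
r=least_squares(f,[.43,-.16,.1]);print(r.x,r.fun)
for z in(.1,.105,.11,.115):print(z,onz(c,248.3,219,z),proj(S,[onz(c,248.3,219,z)])[0]-ps)
# bolt rod near eye / barrel axis in wrist at z .108
for z in (.102,.106,.11):print(z,"rod top-line mid",onz(c,160+560/4,130+133/4,z))
E
```

```text
[ 0.44295    -0.16411571  0.12289072] [-0.01332379 -0.00901862  0.00455717  0.06044898  0.01772516]
0.1 [ 0.43439856 -0.16304894  0.1       ] [-2.06745214  7.29033644]
0.105 [ 0.4362682  -0.16328454  0.105     ] [-1.60284036  5.70585898]
0.11 [ 0.43813784 -0.16352015  0.11      ] [-1.13757141  4.11914034]
0.115 [ 0.44000748 -0.16375575  0.115     ] [-0.67164388  2.53017578]
0.102 rod top-line mid [ 0.47414932 -0.2046178   0.102     ]
0.106 rod top-line mid [ 0.47490453 -0.20401885  0.106     ]
0.11 rod top-line mid [ 0.47565973 -0.2034199   0.11      ]
```

The triangulated knob comes out at about (0.443, -0.164, 0.123), some 18 mm above the axis. The handle is therefore only about 1.1 rad down: the knob slipped at the pad edge during the swing. I'll press it down from above with shut fingers.

```bash
(python3 -m crank '[[[-0.3,0.4,0.8],[0,0,0]],[[0,0,0.5],[0,0,0]],[[0,0,0],[0,0,0]]]'; for i in 1; do python3 -m crank '[[[0,0,0.3],[0,0,0]],[[0,0,0],[0,0,0]]]';python3 -m crank '[[[0,0,0.3],[0,0,0]],[[0,0,0],[0,0,0]]]';python3 -m crank '[[[0,0,0.3],[0,0,0]],[[0,0,0],[0,0,0]]]';done
) | grep -v tcp_rot
```

```text
time_s: 15.8
position: [0.4372, -0.1632, 0.1358]
force: [0.1, 0.2, -0.7]
opening: 0.007
time_s: 16.0
position: [0.4381, -0.1638, 0.1335]
force: [-0.8, -0.7, -0.3]
opening: 0.005
time_s: 16.2
position: [0.4381, -0.1638, 0.1306]
force: [1.0, -0.1, -0.1]
opening: 0.007
time_s: 16.4
position: [0.438, -0.1637, 0.1276]
force: [0.0, 0.6, 0.2]
opening: 0.008
```

```bash
(for i in 1; do python3 -m crank '[[[0,0,0.3],[0,0,0]],[[0,0,0],[0,0,0]]]';python3 -m crank '[[[0,0,0.3],[0,0,0]],[[0,0,0],[0,0,0]]]';python3 -m crank '[[[0,0,0.3],[0,0,0]],[[0,0,0],[0,0,0]]]';python3 -m crank '[[[0,0,0.1],[0,0,0]],[[0,0,0],[0,0,0]]]';done
) | grep -v tcp_rot
```

```text
time_s: 16.6
position: [0.4379, -0.1638, 0.1246]
force: [-1.0, -0.4, 0.7]
opening: 0.013
time_s: 16.8
position: [0.4379, -0.1637, 0.1216]
force: [-0.0, 0.1, 1.5]
opening: 0.006
time_s: 17.0
position: [0.4381, -0.1638, 0.1185]
force: [-0.1, -0.9, 1.2]
opening: 0.006
time_s: 17.2
position: [0.4381, -0.1637, 0.1177]
force: [-0.8, -0.4, 0.2]
opening: 0.003
```

```bash
(for i in 1; do python3 -m crank '[[[0,0,0.2],[0,0,0]],[[0,0,0],[0,0,0]]]';python3 -m crank '[[[0,0,0.15],[0,0,0]],[[0,0,0],[0,0,0]]]';python3 -m crank '[[[0,0,0.15],[0,0,0]],[[0,0,0],[0,0,0]]]';python3 -m crank '[[[0,0,0.1],[0,0,0]],[[0,0,0],[0,0,0]]]';done
) | grep -v tcp_rot; python3 - <<'E'
from h import *
import cv2
S=capture("scene");c=capture("wrist")
a=S["pixels"][195:245,240:310,::-1];cv2.imwrite("pics/s10.png",cv2.resize(a,None,fx=10,fy=10,interpolation=cv2.INTER_CUBIC))
a=c["pixels"][130:280,160:400,::-1];cv2.imwrite("pics/w10.png",cv2.resize(a,None,fx=3,fy=3,interpolation=cv2.INTER_CUBIC))
E
```

```text
time_s: 17.4
position: [0.4382, -0.1638, 0.1157]
force: [-1.2, -0.3, 1.2]
opening: 0.008
time_s: 17.6
position: [0.4382, -0.1638, 0.1142]
force: [-1.4, -0.3, 0.4]
opening: 0.005
time_s: 17.8
position: [0.4382, -0.1638, 0.1127]
force: [-0.8, -0.5, 1.3]
opening: 0.006
time_s: 18.0
position: [0.4381, -0.1638, 0.1119]
force: [-0.9, -0.8, 2.7]
opening: 0.003
```

View pics/s10.png

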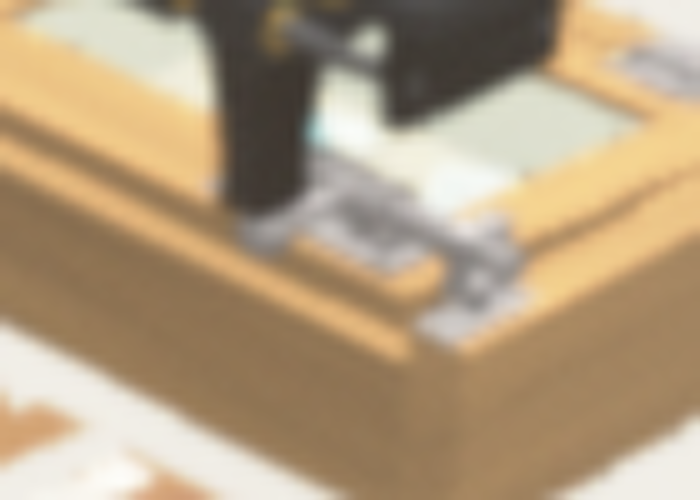

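View pics/w10.png

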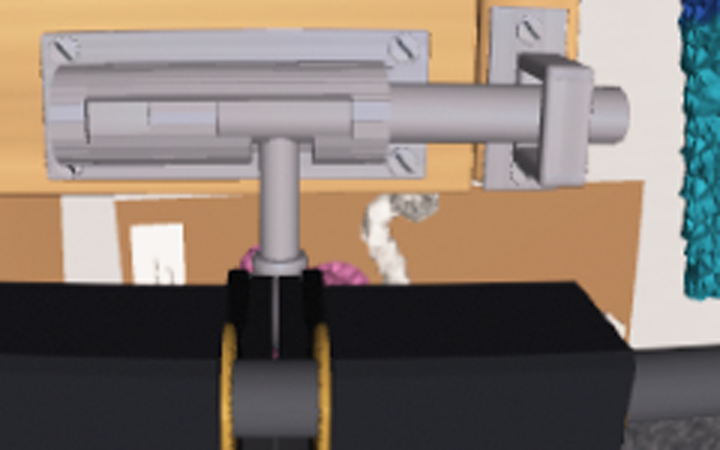

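The scene view now shows the knob at about (265,235) in the crop, clearly lower and in front of the lid edge. Pressing a little further until it seats.

```bash
(for i in 1; do python3 -m crank '[[[0,0,0.1],[0,0,0]],[[0,0,0],[0,0,0]]]';python3 -m crank '[[[0,0,0.1],[0,0,0]],[[0,0,0],[0,0,0]]]';done) | grep -v tcp_rot
```

```text
time_s: 18.3
position: [0.4381, -0.1638, 0.1109]
force: [-1.6, -0.1, 4.4]
opening: 0.007
time_s: 18.5
position: [0.4379, -0.1638, 0.1098]
force: [-2.1, -0.7, 4.2]
opening: 0.005
```

```bash
(for i in 1; do python3 -m crank '[[[0,0,0.1],[0,0,0]],[[0,0,0],[0,0,0]]]';done;python3 -m crank '[[[0,0,-1],[0,0,0]],[[0,0,-3],[0,0,0]],[[0,0,-4],[0,0,0]],[[0,0,-3],[0,0,0]],[[0,0,0],[0,0,0]]]';python3 -m crank '[[[-3,-4,0],[0,0,0]],[[-3,-4,0],[0,0,0]],[[-3,-4,0],[0,0,0]],[[0,0,0],[0,0,0]]]') | grep -v tcp_rot;  python3 - <<'E'
from h import *
import cv2
S=capture("scene");c=capture("wrist")
a=S["pixels"][195:245,240:310,::-1];cv2.imwrite("pics/s11.png",cv2.resize(a,None,fx=10,fy=10,interpolation=cv2.INTER_CUBIC))
a=c["pixels"][:,:,::-1];cv2.imwrite("pics/w11.png",a)
E
```

```text
time_s: 18.7
position: [0.4378, -0.1637, 0.1088]
force: [-3.1, 0.3, 5.5]
opening: 0.007
time_s: 19.2
position: [0.4413, -0.1655, 0.2232]
force: [-0.1, 0.1, 0.9]
opening: 0.006
time_s: 19.6
position: [0.5712, -0.0829, 0.2183]
force: [-1.2, -0.5, 0.1]
opening: 0.008
```

View pics/s11.png

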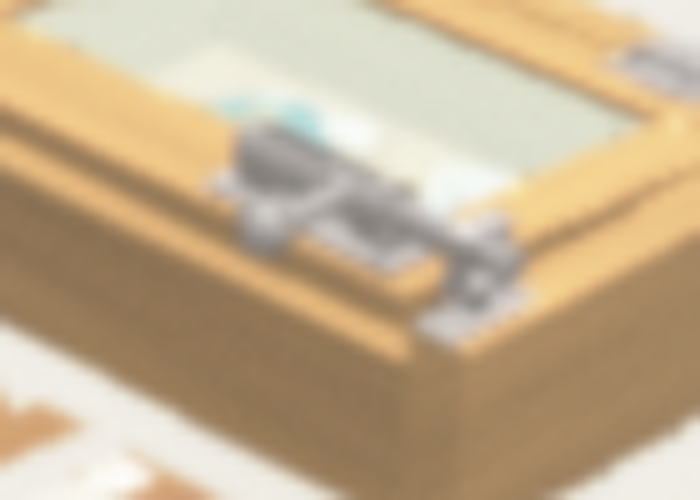

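View pics/w11.png

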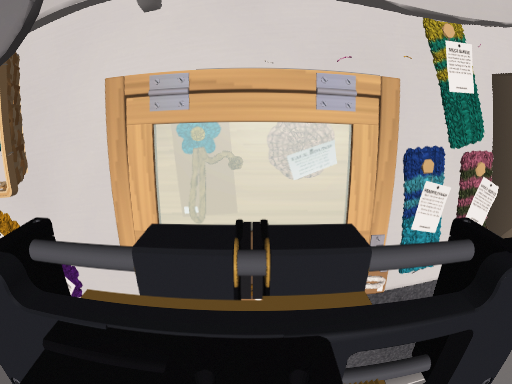

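```bash
python3 - <<'E'
from h import *
S=capture("scene")
c,s=np.cos(-.095),np.sin(-.095)
for az in(.102,.105,.108):
  for ph in(1.1,1.3,1.45,1.57):
    b=ph-.05
    X=[.4755-.04*np.sin(b)*c,-.167-.04*np.sin(b)*s,az+.04*np.cos(b)]
    print(az,ph,np.round(X,3),np.round(proj(S,[X])[0],1),"obs 266.0,217.4")
E
```

```text
0.102 1.1 [ 0.441 -0.164  0.122] [266.3 211.5] obs 266.0,217.4
0.102 1.3 [ 0.438 -0.163  0.115] [265.5 213.9] obs 266.0,217.4
0.102 1.45 [ 0.436 -0.163  0.109] [265.2 215.7] obs 266.0,217.4
0.102 1.57 [ 0.436 -0.163  0.104] [265.  217.1] obs 266.0,217.4
0.105 1.1 [ 0.441 -0.164  0.125] [266.3 210.7] obs 266.0,217.4
0.105 1.3 [ 0.438 -0.163  0.118] [265.6 213.1] obs 266.0,217.4
0.105 1.45 [ 0.436 -0.163  0.112] [265.2 214.9] obs 266.0,217.4
0.105 1.57 [ 0.436 -0.163  0.107] [265.  216.2] obs 266.0,217.4
0.108 1.1 [ 0.441 -0.164  0.128] [266.4 209.8] obs 266.0,217.4
0.108 1.3 [ 0.438 -0.163  0.121] [265.6 212.2] obs 266.0,217.4
0.108 1.45 [ 0.436 -0.163  0.115] [265.2 214. ] obs 266.0,217.4
0.108 1.57 [ 0.436 -0.163  0.11 ] [265.1 215.4] obs 266.0,217.4
```

```bash
python3 -c "
from rig import bot
print(bot.hand_in())"
```

```text
the job is handed in; nothing more can be done
None
```

The case is locked and the job is handed in, at about 20 s on the robot's clock; hand-in gave no verdict.

**What I did:**
- **Finding the keeper:** I gripped the knob and nudged the bolt until the nose met the keeper's eye. I then eased the lid down about 6 mm until the nose slipped in.
- **Running the bolt:** I ran it to its stop, about 31 mm by tool motion. Wrist force stayed below about 8 N while the nose was against the eye and the bolt was run across.
- **Swinging the handle:** The knob worked out to the edge of the pads near the end of the swing. Wrist force reached about 24 N there (21 N sideways, 11 N upward) when I tried to recentre the grip. I couldn't measure how much of that reached the keeper or lid, so this is the one moment that may have come near a 20 N limit.
- **Seating it:** Triangulation then showed the handle only about 1.1 rad down, which disagreed with my first reading that it was level. I shut the fingers and pressed the knob down from above with about 5 N.

**Last checks:**
- **Handle:** In the scene camera the knob appears where a handle at about 1.57 rad should be, within about 1–2 pixels.
- **Bolt:** The last close wrist view, taken near the end of that press, shows the stem in the notch and the rod out through the far side of the eye.
- **Lid:** I estimate its angle at about 0.05 rad from the tool's motion; I did not measure it directly.
- **Stock:** I never worked near it. The sleeves look unmoved in the wrist views, but I did not measure any of the three pieces.
- **Arm:** It stands clear of everything, about 0.22 m above the table.

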